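# Put the reagent bottles back in their bottle rings

## Robot

A 6-joint arm with a two-finger parallel gripper is mounted at the origin on a cart in front of the work surface, level with it; the furniture and walls round the work are solid. World frame = base frame: x ahead of the robot, y to its left, z up, the work surface at z = 0. Lengths are in m, angles in rad, forces in N, time in s.
With the tool pointing down it reaches from about 0.375 to 0.975 m from the base axis. Payload 3.8 kg.
Tool frame: the origin (TCP) lies between the finger pads; the fingertips stand 19 mm ahead of it and the grasp point (between the pads) is the TCP; z points along the fingers, y is the line along which they close (so a half turn about z gives the same grasp; the last joint's range is limited). The gripper opens to 85 mm and grips with 20 to 120 N. Pads are 22 mm wide; open, the fingers measure 114 mm over their backs; the gripper's body (76 mm by 85 mm) begins 54 mm behind the grasp point. The pads swing forward as they close: fully open they stand 13 mm farther back than shut.
Start: joints at [1.186, 0.264, 1.604, -0, 1.274, -0.037], TCP at [0.23, 0.635, 0.25] pointing down, gripper open.
Joint ranges: [-2.63, 2.63], [-0.94, 2.18], [0.31, 2.57], [-1.31, 4.45], [0, 2.66], [-2.55, 2.55]. Speed limits (rad/s): [2.57, 2.57, 3.14, 3.14, 3.14, 3.14].

## Interface

Orientations are given as a 3x3 rotation matrix whose columns are the frame's x, y, z axes.
In Python, from rig import manip gives the robot as it stands.
- The arm moves only by the tool servo_tool, never from a script. Its arguments are lists of equal length, an entry for each row: "slide": the shift along the tool's x, y, z in mm, a list of three; "rotation": the turn, a rotation vector about the tool's x, y, z in degrees, a list of three. In form: {"slide": [[dx, dy, dz], ...], "rotation": [[wx, wy, wz], ...]}. A call has exactly 8 rows; each row shifts and turns the commanded pose from where the row before left it, along the tool's axes as they then stand; what a row does not reach is not made up. A row lasts 1/8 s, in which the tool goes at most 62.5 mm and 10.7 degrees, less where a joint would pass 70% of its speed; a pose out of reach is approached as far as the arm can. A call is refused whole if a number of a shift passes 62.5 or a number of a turn 10.7, either way. A call with a gripper value outside its range is refused whole. "hand" is the closure in counts, from 0 (fully open) to 255 (shut), set as the call begins (left out, the last holds). The fingers move at their own pace and stop on an object; "grip_force" is the grip in N (left out, the last holds). Time passes only in rows, so rows that do not move let the fingers close, or fill a call up. It gives the time, the measured TCP pose, the force, the opening and the grip force at its end, in the units of the state.
- manip.state(): the state, without advancing time (a new reading comes with each control period).
- manip.read_camera(name): name is "scene" or "top" or "wrist"; returns a dict with "color" (480x640x3 uint8, blue, green, red), "range_z" (480x640 float32, m along the optical axis (not along the pixel's ray), 0 where there is no reading), "fov_y" (degrees; the focal length in pixels is half the picture's height over the tangent of half this angle, whatever the lens; pixels are square), "cx", "cy" (the principal point, pixels), "pose" (4x4, takes a point from camera to world coordinates). Camera axes: x right, y up, looking along -z (the intrinsics and any distortion apply to the point x, -y, -z); pixel columns grow to the right and rows downward; lengths in m; the calibration is good to about 2 mm. A picture is of the moment at which its call begins.
- manip.close_job(): hands the job in; it is judged then, once.
The state is a dict: "time_s": time; "qpos": joint angles; "joint_velocities": joint speeds; "tau": joint torques, N m; "tcp_pos": TCP position; "tool_rot": TCP orientation; "wrist_force": force on the tool from outside, world axes, zero at the start; "torque": the same for the moment, N m; "grip_width": finger opening in m; "gripper_force": force on a finger pad.
Only numpy, scipy, OpenCV 4.12 (cv2) and the standard library are available. Lean on these libraries where they do the work, as an engineer would, in place of code of your own. Each camera call takes 0.05 s, during which the arm holds its last target. There are 200 camera calls.

## Task

Put each of the four bottles standing loose among the rings (the jar counts as one) into the fixed metal bottle ring made for its width: narrowest bottle in the smallest ring and so on up to the jar in the largest, each standing upright on the ring's floor. Set them down rather than dropping them, knock nothing over, and leave the timer and the roll of tape where they are.

Things in the scene. Friction and masses are not known exactly. Their poses are not given: they have to be found in the camera images.
- vial_bottle: smallest bottle: narrow short white bottle with a grey screw cap; body 26 mm across up to 43 mm high, cap 21 mm across from 49 to 66 mm; total height 66 mm, 20 to 45 g. Origin: centre of its underside, z up along its axis; round, so yaw does not matter. Starts standing upright on the bench.
- slim_bottle: slim tall white bottle with a red screw cap; 38 mm across, cap 31 mm across and 18 mm high, total height 118 mm, 55 to 115 g; sides straight up to 80 mm, then the shoulder narrows to the cap. Origin: centre of its underside, z up along its axis; round, so yaw does not matter. Starts standing upright on the bench.
- wide_bottle: wider white bottle with a blue screw cap; 48 mm across, total height 105 mm, 75 to 155 g; sides straight up to 70 mm, then the shoulder narrows to the cap. Origin: centre of its underside, z up along its axis; round, so yaw does not matter. Starts standing upright on the bench.
- jar: squat wide white jar with a broad grey screw lid; body 62 mm across up to 56 mm high, lid 60 mm across from 61 to 78 mm; total height 78 mm, 90 to 185 g. Origin: centre of its underside, z up along its axis; round, so yaw does not matter. Starts standing upright on the bench.
- ring_vial: smallest of four low round open-topped bottle rings of aluminium with a closed flat floor (grey pad), fixed to the bench: bore 36 mm, outside 48 mm, rim 15 mm above the bench, floor 5 mm above the bench. Fits the smallest bottle with 5 mm to spare all round. Origin: centre of its underside, at bench height; z up.
- ring_slim: second smallest of four low round open-topped bottle rings of aluminium with a closed flat floor (grey pad), fixed to the bench: bore 50 mm, outside 62 mm, rim 15 mm above the bench, floor 5 mm above the bench. Fits the slim tall bottle with 6 mm to spare all round. Origin: centre of its underside, at bench height; z up.
- ring_wide: second largest of four low round open-topped bottle rings of aluminium with a closed flat floor (grey pad), fixed to the bench: bore 66 mm, outside 78 mm, rim 15 mm above the bench, floor 5 mm above the bench. Fits the wider blue-capped bottle with 9 mm to spare all round. Origin: centre of its underside, at bench height; z up.
- ring_jar: largest of four low round open-topped bottle rings of aluminium with a closed flat floor (grey pad), fixed to the bench: bore 84 mm, outside 96 mm, rim 15 mm above the bench, floor 5 mm above the bench. Fits the squat jar with 11 mm to spare all round. Origin: centre of its underside, at bench height; z up.
- timer: bystander, not to be moved: flat pale lab timer with three keys, 74 x 64 x 21 mm, loose. Origin: centre of its underside.
- tape: bystander, not to be moved: brown roll of packing tape lying flat, 93 mm across, 48 mm high, loose. Origin: centre of its underside.
There are look-alikes about, which are no part of the job. What is shaped like the ring_jar but purple is not meant.

How it is judged:
At the end, for the whole second after the job is handed in: Each bottle stands in its own ring: axis within 12 mm of the ring's centre, underside within 9 mm above the bench (on the ring's 5 mm floor, not on the rim), upright within 0.1 rad, at rest; timer and tape within 20 mm of where they started (horizontal distance between vial_bottle and ring_vial below 0.012 m and z of vial_bottle in the frame of ring_vial below 0.009 m and angle between each of vial_bottle, slim_bottle, wide_bottle, jar's own z axis and vertical below 0.1 rad and linear speed of each of vial_bottle, slim_bottle, wide_bottle, jar below 0.02 m/s and horizontal distance between slim_bottle and ring_slim below 0.012 m and z of slim_bottle in the frame of ring_slim below 0.009 m and horizontal distance between wide_bottle and ring_wide below 0.012 m and z of wide_bottle in the frame of ring_wide below 0.009 m and horizontal distance between jar and ring_jar below 0.012 m and z of jar in the frame of ring_jar below 0.009 m and distance of each of timer, tape from where it was at the start of the episode below 0.02 m); the robot touches nothing.
It fails at once if the timer is pushed or moved by more than 20 mm (distance of timer from where it was at the start of the episode above 0.02 m).
It fails at once if the tape is pushed or moved by more than 20 mm (distance of tape from where it was at the start of the episode above 0.02 m).
It fails at once if a bottle is tipped over (more than 45 degrees) (angle between any of vial_bottle, slim_bottle, wide_bottle, jar's own z axis and vertical above 0.785 rad).
It fails at once if a bottle is dropped: it falls freely, untouched by the fingers, from well above its ring ((height (world z) of vial_bottle above 0.05 m and contact force between the fingers and vial_bottle below 0.01 N and linear speed of vial_bottle above 0.4 m/s) or (height (world z) of slim_bottle above 0.05 m and contact force between the fingers and slim_bottle below 0.01 N and linear speed of slim_bottle above 0.4 m/s) or (height (world z) of wide_bottle above 0.05 m and contact force between the fingers and wide_bottle below 0.01 N and linear speed of wide_bottle above 0.4 m/s) or (height (world z) of jar above 0.05 m and contact force between the fingers and jar below 0.01 N and linear speed of jar above 0.4 m/s)).
It also fails if it takes over 106 s, if anything falls off the work surface, if the arm or the gripper's body presses on something with over 40 N, if the wrist force passes 120 N, or if a joint passes its speed limit or range.

## Working session

There is one attempt and no reset: what is moved stays moved. The work goes in short steps, Python scripts to look and compute and a tool call to move; the robot and the scene stay as the last step left them, time stands still between calls to the robot, and variables do not carry over. Pictures are saved under pics/ and viewed, at most 14 in all, crops included, and the job is handed in when it is done.

Besides the shell and the picture viewer there is one more tool, called after "Emit:" as name(argument=value, ...) on one line, values as JSON. servo_tool: Moves the arm, as the interface text tells. Its arguments: {"type":"object","properties":{"slide":{"type":"array"},"rotation":{"type":"array"},"hand":{"type":"number"},"grip_force":{"type":"number"}},"required":["slide","rotation"]}

```bash
mkdir -p pics; cat > h.py <<'E'
from rig import manip
import numpy as np, cv2
def cam(n):
    d=manip.read_camera(n); d['f']=240/np.tan(np.radians(d['fov_y'])/2); return d
def pts(d):
    v,u=np.mgrid[0:480,0:640]; z=d['range_z']
    P=np.stack([(u-d['cx'])/d['f']*z,-(v-d['cy'])/d['f']*z,-z],-1)
    return P@d['pose'][:3,:3].T+d['pose'][:3,3]
E
python3 - <<'E'
from h import *
for n in('top','scene'):
    d=cam(n); cv2.imwrite(f'pics/{n}1.png',d['color']); print(n,d['fov_y'],d['cx'],d['cy'],d['pose'].round(3).tolist(),[k for k in d])
    np.save(n+'.npy',pts(d)); np.save(n+'c.npy',d['color'])
s=manip.state(); print(s)
E
```

```text
top 56.766387896869524 323.1901348509079 243.51686223080435 [[0.018, 0.995, -0.093, 0.435], [-1.0, 0.017, -0.006, -0.0], [-0.005, 0.094, 0.996, 1.214], [0.0, 0.0, 0.0, 1.0]] ['color', 'range_z', 'fov_y', 'cx', 'cy', 'pose', 'f']
scene 50.91413048218453 312.1991550797867 250.80882986634492 [[0.52, 0.522, -0.676, -0.35], [-0.854, 0.318, -0.411, -0.558], [0.0, 0.791, 0.612, 0.844], [0.0, 0.0, 0.0, 1.0]] ['color', 'range_z', 'fov_y', 'cx', 'cy', 'pose', 'f']
{'time_s': 0.1, 'qpos': array([ 1.18609202e+00,  2.64668642e-01,  1.60523810e+00, -6.70583451e-06,
        1.27372525e+00, -3.69270471e-02]), 'joint_velocities': array([ 2.49675443e-04, -2.11619339e-03, -2.99554220e-03, -9.03494893e-05,
       -1.04916132e-03,  8.61828099e-04]), 'tau': array([-4.33405021e-04, -5.16711509e+01, -3.68592846e+01, -1.07961669e-04,
        6.27812100e-03,  1.11970891e-05]), 'tcp_pos': array([0.22983068, 0.63399836, 0.24909233]), 'tool_rot': array([[-9.40133208e-01,  3.40806359e-01, -7.59388975e-04],
       [ 3.40807198e-01,  9.40131306e-01, -1.89268628e-03],
       [ 6.88858281e-05, -2.03818246e-03, -9.99997921e-01]]), 'wrist_force': array([0.01664542, 0.61112949, 0.18955071]), 'torque': array([ 0.05368413, -0.01652528,  0.01050158]), 'gripper_force': 0.0, 'grip_width': 0.08524671939217669}
```

View pics/top1.png

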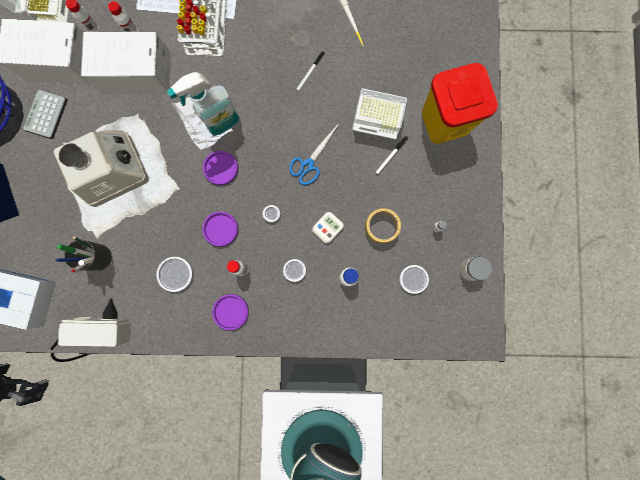

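View pics/scene1.png

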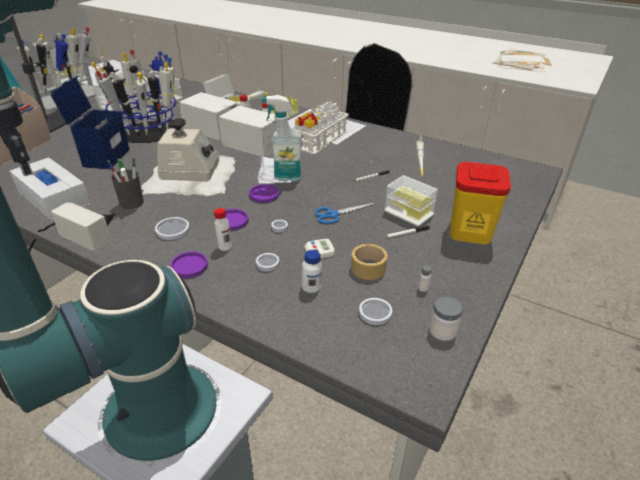

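Top view: rings are at (174,274) jar, (414,279) wide, (294,270) slim and (271,214) vial. Bottles are at (477,268) jar, (349,277) wide, (235,268) slim and (440,228) vial. The tape is at (383,226) and the timer at (328,228), and the purple rings are decoys. The scene view shows all the bottles upright.

```bash
python3 - <<'E'
from h import *
P=np.load('top.npy'); C=np.load('topc.npy'); d=cam('top'); T=d['pose']
def ray(u,v,z):
    r=T[:3,:3]@np.array([(u-d['cx'])/d['f'],-(v-d['cy'])/d['f'],-1]); return T[:3,3]+r*(z-T[2,3])/r[2]
g=cv2.cvtColor(C,cv2.COLOR_BGR2GRAY)
print('bench',g[320:340,300:340].mean(), P[320:340,300:340,2].mean())
for n,u,v,r in[('jar',174,274,22),('wide',414,279,19),('slim',294,270,16),('vial',271,214,13)]:
    m=np.zeros_like(g); m[v-r:v+r+1,u-r:u+r+1]=(g[v-r:v+r+1,u-r:u+r+1]>120)
    c=max(cv2.findContours(m,0,1)[0],key=cv2.contourArea)
    e=cv2.fitEllipse(c); Z=P[v-r:v+r+1,u-r:u+r+1]; q=Z[Z[...,2]>.011]
    print('ring',n,ray(*e[0],.015)[:2].round(4),np.array(e[1]).round(1),'D',len(q),((q.max(0)+q.min(0))/2).round(4),(q.max(0)-q.min(0)).round(3))
for n,u,v,r,h in[('jar',477,268,22,.078),('wide',349,277,18,.105),('slim',235,268,18,.118),('vial',440,228,14,.066)]:
    Z=P[v-r:v+r+1,u-r:u+r+1]; m=(Z[...,2]>h-.008); q=Z[m]
    c=max(cv2.findContours(m.astype(np.uint8),0,1)[0],key=cv2.contourArea); (x,y),R=cv2.minEnclosingCircle(c)
    print('bot',n,ray(u-r+x,v-r+y,h)[:2].round(4),R,len(q),q.mean(0).round(4),(q.max(0)-q.min(0)).round(3))
for n,u,v,r in[('tape',383,226,24),('timer',328,228,20)]:
    Z=P[v-r:v+r+1,u-r:u+r+1]; q=Z[Z[...,2]>.012]; print(n,q.min(0).round(3),q.max(0).round(3))
E
```

```text
bench 120.48875 0.003910192667911539
ring jar [0.4557 0.4171] [38.3 41.9] D 228 [0.4578 0.2272 0.6125] [0.092 0.455 1.203]
ring wide [ 0.4563 -0.2381] [28.5 29.4] D 172 [ 0.4559 -0.1387  0.6125] [0.075 0.277 1.203]
ring slim [0.4755 0.0832] [24.2 28.7] D 134 [0.4693 0.057  0.6125] [0.069 0.115 1.203]
ring vial [0.6302 0.1561] [17.9 21.6] D 99 [0.5428 0.0865 0.6125] [0.216 0.174 1.203]
bot jar [ 0.4852 -0.3931] 12.164209365844727 458 [ 0.4847 -0.3853  0.1018] [0.082 0.424 1.144]
bot wide [ 0.4597 -0.0634] 7.7321085929870605 186 [ 0.4589 -0.0627  0.1218] [0.044 0.081 1.117]
bot slim [0.4782 0.2278] 6.227559566497803 126 [0.4759 0.2175 0.1694] [0.058 0.244 1.103]
bot vial [ 0.5962 -0.3002] 4.924529075622559 60 [ 0.587  -0.2824  0.1413] [0.173 0.312 1.155]
tape [ 0.435 -0.196  0.013] [ 0.642 -0.     1.214]
timer [ 0.435 -0.046  0.012] [0.634 0.036 1.214]
```

```bash
python3 - <<'E'
from h import *
P=np.load('top.npy'); C=np.load('topc.npy'); d=cam('top'); T=d['pose']
def ray(u,v,z):
    r=T[:3,:3]@np.array([(u-d['cx'])/d['f'],-(v-d['cy'])/d['f'],-1]); return T[:3,3]+r*(z-T[2,3])/r[2]
g=cv2.cvtColor(C,cv2.COLOR_BGR2GRAY)
def big(m,u,v,r):
    a=np.zeros((480,640),np.uint8); a[v-r:v+r+1,u-r:u+r+1]=m[v-r:v+r+1,u-r:u+r+1]
    return max(cv2.findContours(a,0,1)[0],key=cv2.contourArea)
D=d['range_z']>0
for n,u,v,r,o in[('jar',174,274,22,96),('wide',414,279,19,78),('slim',294,270,16,62),('vial',271,214,13,48)]:
  for th in (150,170,190):
    c=cv2.convexHull(big(g>th,u,v,r)); e=cv2.fitEllipse(c); print('ring',n,th,ray(*e[0],.015)[:2].round(4),np.array(e[1]).round(1),'exp',o*d['f']/1200)
  Z=P[v-r:v+r+1,u-r:u+r+1]; q=Z[(Z[...,2]>.013)&(Z[...,2]<.04)]; print(len(q),((q.max(0)+q.min(0))/2).round(4),(q.max(0)-q.min(0)).round(3))
for n,u,v,r,h,o in[('jar',477,268,22,.078,60),('wide',349,277,18,.105,38),('slim',235,268,18,.118,31),('vial',440,228,14,.066,21)]:
    m=(P[...,2]>h-.008)&D&(P[...,2]<.2); (x,y),R=cv2.minEnclosingCircle(big(m,u,v,r)); q=P[v-r:v+r+1,u-r:u+r+1][m[v-r:v+r+1,u-r:u+r+1]]
    print('bot',n,ray(x,y,h)[:2].round(4),R,o/2*d['f']/(1.21-h)/1000,len(q),((q.max(0)+q.min(0))/2).round(4),(q.max(0)-q.min(0)).round(3))
for n,u,v,r in[('tape',383,226,24),('timer',328,228,20)]:
    Z=P[v-r:v+r+1,u-r:u+r+1]; q=Z[(Z[...,2]>.014)&(Z[...,2]<.1)]; print(n,q.min(0).round(3),q.max(0).round(3))
E
```

```text
ring jar 150 [0.4583 0.4089] [34.9 36. ] exp 35.534565912893974
ring jar 170 [0.4582 0.4089] [34.6 35.8] exp 35.534565912893974
ring jar 190 [0.4581 0.4089] [34.3 35.4] exp 35.534565912893974
173 [0.4578 0.4072 0.0172] [0.092 0.095 0.008]
ring wide 150 [ 0.4562 -0.2382] [28.5 29.3] exp 28.871834804226356
ring wide 170 [ 0.4561 -0.2381] [28.2 29. ] exp 28.871834804226356
ring wide 190 [ 0.456  -0.2383] [28.  28.5] exp 28.871834804226356
111 [ 0.4558 -0.2386  0.017 ] [0.075 0.076 0.008]
ring slim 150 [0.4743 0.0847] [22.4 23.5] exp 22.94940715207736
ring slim 170 [0.4742 0.0847] [22.4 22.7] exp 22.94940715207736
ring slim 190 [0.4745 0.0845] [22.  22.4] exp 22.94940715207736
107 [0.4742 0.0845 0.0171] [0.059 0.06  0.008]
ring vial 150 [0.6283 0.1517] [16.7 17.8] exp 17.767282956446987
ring vial 170 [0.6284 0.1516] [16.5 17.6] exp 17.767282956446987
ring vial 190 [0.6285 0.1518] [16.3 16.8] exp 17.767282956446987
69 [0.6284 0.1508 0.0166] [0.045 0.044 0.007]
bot jar [ 0.4855 -0.3935] 12.031139373779297 11.771609732628306 446 [ 0.4868 -0.3948  0.0766] [0.059 0.06  0.013]
bot wide [ 0.4597 -0.0634] 7.732102870941162 7.637519822907077 183 [ 0.46   -0.0631  0.1029] [0.037 0.037 0.011]
bot slim [0.4782 0.2278] 6.227559566497803 6.304782184636637 120 [0.478  0.229  0.1167] [0.03  0.029 0.012]
bot vial [ 0.5975 -0.3015] 4.272101879119873 4.076845958100817 56 [ 0.5979 -0.3027  0.0647] [0.019 0.02  0.012]
tape [ 0.551 -0.196  0.014] [ 0.642 -0.106  0.053]
timer [ 0.552 -0.046  0.014] [0.634 0.036 0.027]
```

Emit:
servo_tool(slide=[[0, 0, 0], [0, 0, 0], [-31, -51, 0], [-31, -51, 0], [-31, -51, 0], [-31, -51, 0], [-31, -51, 0], [-31, -51, 0]], rotation=[[0, 0, -10], [0, 0, -10], [0, 0, 0], [0, 0, 0], [0, 0, 0], [0, 0, 0], [0, 0, 0], [0, 0, 0]], hand=0, grip_force=40)

```text
time_s: 1.2
tcp_pos: [0.4171, 0.3271, 0.2503]
tool_rot: [[-1.0, -0.002, 0.0], [-0.002, 1.0, 0.0], [-0.0, 0.0, -1.0]]
wrist_force: [1.3, 0.4, -0.5]
grip_width: 0.0858
gripper_force: 0.0
```

```bash
python3 - <<'E'
from h import *
s=manip.state(); print(s['tcp_pos'],s['tool_rot'].round(3).tolist(),s['qpos'].round(2))
d=cam('wrist'); cv2.imwrite('pics/w1.png',d['color']); print(d['pose'].round(3).tolist(),d['fov_y'],d['cx'],d['cy'])
E
```

```text
[0.41709312 0.32705384 0.25030101] [[-1.0, -0.002, 0.0], [-0.002, 1.0, 0.0], [-0.0, 0.0, -1.0]] [ 0.62 -0.01  1.91 -0.    1.24 -0.95]
[[-0.002, -0.966, -0.26, 0.35], [1.0, -0.003, 0.001, 0.328], [-0.001, -0.26, 0.966, 0.375], [0.0, 0.0, 0.0, 1.0]] 61.66407067784155 312.4430137950066 236.37678429010913
```

View pics/w1.png

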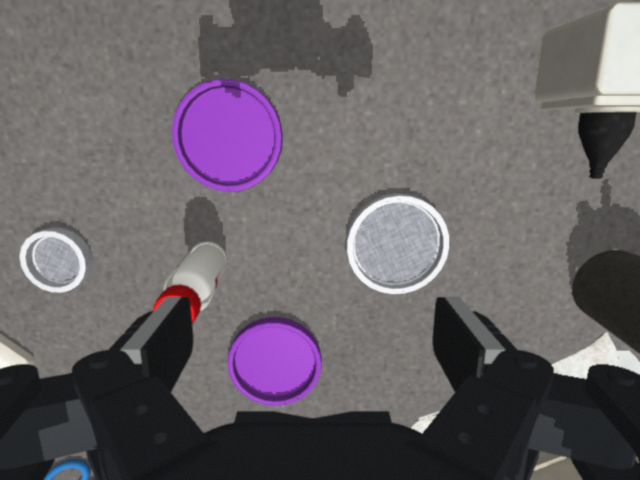

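The wrist view shows the jar ring at (398,243), the slim ring at (53,260) and the slim bottle with its cap at (178,300). I'll cross-check the rings from here.

```bash
cat >> h.py <<'E'
def ray(d,u,v,z):
    T=d['pose']; r=T[:3,:3]@np.array([(u-d['cx'])/d['f'],-(v-d['cy'])/d['f'],-1]); return (T[:3,3]+r*(z-T[2,3])/r[2])[:2]
def proj(d,p):
    T=d['pose']; q=T[:3,:3].T@(np.array(p)-T[:3,3]); return d['cx']-q[0]/q[2]*d['f'], d['cy']+q[1]/q[2]*d['f']
def ringfit(d,xy,rad,th=170):
    """rim outer circle: bright pixels within rad*1.25 of the guess, hull -> rays to z=.015 -> circle"""
    g=d['color'].min(2)
    u,v=proj(d,[*xy,.015]); r=int(rad*1.3*d['f']/abs((d['pose'][:3,:3].T@(np.array([*xy,.015])-d['pose'][:3,3]))[2]))
    m=np.zeros(g.shape,np.uint8); cv2.circle(m,(int(u),int(v)),r,1,-1); m&=(g>th).astype(np.uint8)
    c=max(cv2.findContours(m,0,1)[0],key=cv2.contourArea)
    w=np.array([ray(d,*p[0],.015) for p in cv2.convexHull(c)])
    (x,y),R=cv2.minEnclosingCircle((w*1000).astype(np.float32)); 
    A=np.c_[2*w,np.ones(len(w))]; s=np.linalg.lstsq(A,(w**2).sum(1),rcond=None)[0]
    return s[:2].round(4),round(float(np.sqrt(s[2]+s[:2]@s[:2])),4)
E
python3 - <<'E'
from h import *
d=cam('wrist')
print(proj(d,[.458,.409,.015]),proj(d,[.474,.085,.015]),proj(d,[.478,.228,.118]))
for th in(140,170,200): print(ringfit(d,(.458,.409),.048,th),ringfit(d,(.474,.085),.031,th))
m=cv2.inRange(d['color'],(0,0,130),(70,70,255)); c=max(cv2.findContours(m,0,1)[0],key=cv2.contourArea); print(cv2.boundingRect(c))
E
```

```text
(np.float64(407.58776281819473), np.float64(243.48012717283999)) (np.float64(63.769213834043256), np.float64(259.3592757668099)) (np.float64(179.31513510273234), np.float64(311.8015408610433))
(array([0.4567, 0.4074]), 0.0482) (array([0.4731, 0.0818]), 0.0312)
(array([0.4567, 0.4073]), 0.0477) (array([0.4731, 0.0818]), 0.0307)
(array([0.4566, 0.4073]), 0.0473) (array([0.4731, 0.0819]), 0.0302)
(167, 289, 39, 38)
```

```bash
python3 - <<'E'
from h import *
print(manip.state()['tcp_pos'])
E
```

```text
[0.41879139 0.32429306 0.25021862]
```

Emit:
servo_tool(slide=[[-20, -32, 0], [-20, -32, 0], [-19, -33, 0], [0, 0, 20], [0, 0, 40], [0, 0, 40], [0, 0, 40], [0, 0, 36]], rotation=[[0, 0, 0], [0, 0, 0], [0, 0, 0], [0, 0, 0], [0, 0, 0], [0, 0, 0], [0, 0, 0], [0, 0, 0]])

```text
time_s: 2.3
tcp_pos: [0.4749, 0.2325, 0.0728]
tool_rot: [[-1.0, -0.002, -0.001], [-0.002, 1.0, 0.0], [0.001, 0.0, -1.0]]
wrist_force: [0.1, -0.5, -0.6]
grip_width: 0.0856
gripper_force: 0.0
```

```bash
python3 - <<'E'
from h import *
d=cam('wrist'); cv2.imwrite('pics/w2.png',d['color']);s=manip.state(); print(s['tcp_pos'],s['wrist_force'])
E
```

```text
[0.47148526 0.23094086 0.0679694 ] [-1.50885324 -0.3671556  -2.69766899]
```

View pics/w2.png

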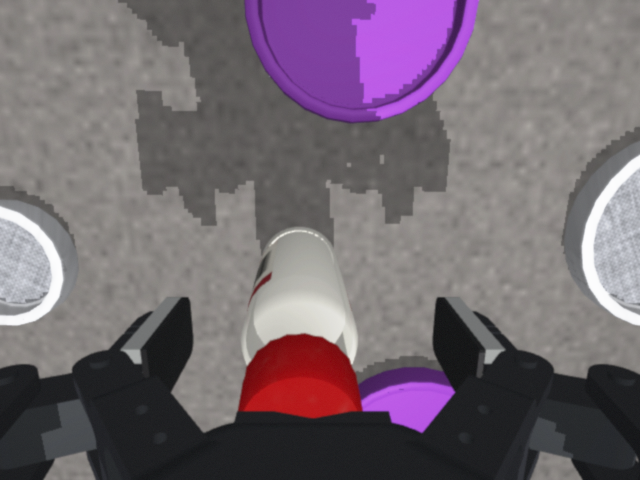

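The slim bottle stands between the fingers at (300,370), slightly left of centre. I'll shift a little and close.

Emit:
servo_tool(slide=[[-6, -3, -4], [0, 0, 0], [0, 0, 0], [0, 0, 0], [0, 0, 0], [0, 0, 0], [0, 0, 0], [0, 0, 0]], rotation=[[0, 0, 0], [0, 0, 0], [0, 0, 0], [0, 0, 0], [0, 0, 0], [0, 0, 0], [0, 0, 0], [0, 0, 0]], hand=255)

```text
time_s: 3.35
tcp_pos: [0.4835, 0.2295, 0.0809]
tool_rot: [[-1.0, -0.001, 0.004], [-0.001, 1.0, 0.002], [-0.004, 0.002, -1.0]]
wrist_force: [-0.7, -1.3, 5.4]
grip_width: 0.036
gripper_force: 39.7
```

```bash
python3 - <<'E'
from h import *
d=cam('wrist'); cv2.imwrite('pics/w3.png',d['color']);
for i in range(3): cam('wrist'); s=manip.state(); print(s['tcp_pos'],s['wrist_force'],s['grip_width'],s['gripper_force'])
E
```

```text
[0.48348858 0.2295383  0.08093298] [ 0.37037252 -1.51578689  5.53062773] 0.036135983980518385 39.662640337701305
[0.4835295  0.22953507 0.08094323] [-0.4594934  -1.10172664  6.99059496] 0.036146853606570384 39.66249209828675
[0.48351522 0.2295196  0.0809297 ] [ 0.07349566 -1.26049215  5.14409085] 0.03627131885475627 39.66236265201587
```

View pics/w3.png

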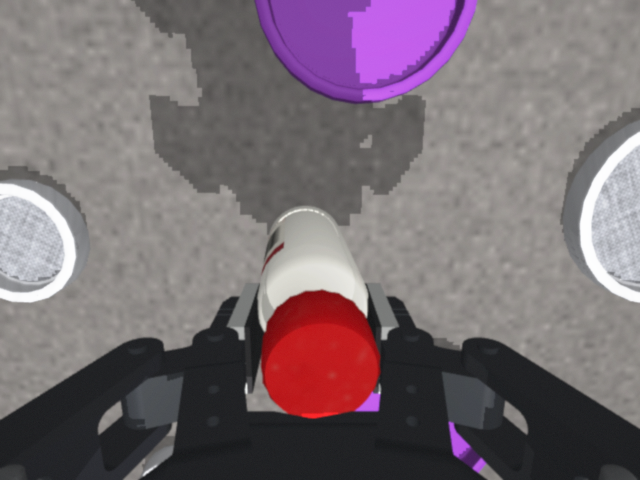

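The slim bottle's cap is at (320,355) between the pads. The grip is a bit high, on the shoulder, because the previous reading was a transient. I'll reopen slightly, go lower and regrip.

Emit:
servo_tool(slide=[[0, 0, 0], [0, 0, 0], [0, 0, 0], [5, 0, 3], [0, 0, 4], [0, 0, 0], [0, 0, 0], [0, 0, 0]], rotation=[[0, 0, 0], [0, 0, 0], [0, 0, 0], [0, 0, 0], [0, 0, 0], [0, 0, 0], [0, 0, 0], [0, 0, 0]], hand=60)

```text
time_s: 4.55
tcp_pos: [0.4768, 0.2289, 0.0714]
tool_rot: [[-1.0, -0.001, 0.0], [-0.001, 1.0, 0.0], [-0.0, 0.0, -1.0]]
wrist_force: [0.1, -0.2, 0.5]
grip_width: 0.0652
gripper_force: 0.0
```

Emit:
servo_tool(slide=[[0, 0, 0], [0, 0, 0], [0, 0, 0], [0, 0, 0], [0, 0, 0], [0, 0, 0], [0, 0, 0], [0, 0, 0]], rotation=[[0, 0, 0], [0, 0, 0], [0, 0, 0], [0, 0, 0], [0, 0, 0], [0, 0, 0], [0, 0, 0], [0, 0, 0]], hand=255)

```text
time_s: 5.55
tcp_pos: [0.4769, 0.2287, 0.0717]
tool_rot: [[-1.0, -0.002, 0.001], [-0.002, 1.0, -0.0], [-0.001, -0.0, -1.0]]
wrist_force: [-0.2, -3.6, 5.1]
grip_width: 0.0361
gripper_force: 38.9
```

Emit:
servo_tool(slide=[[0, 0, -20], [0, 0, -30], [0, -20, 0], [1, -43, 0], [1, -43, 0], [1, -30, 0], [0, -10, 0], [0, 0, 0]], rotation=[[0, 0, 0], [0, 0, 0], [0, 0, 0], [0, 0, 0], [0, 0, 0], [0, 0, 0], [0, 0, 0], [0, 0, 0]])

```text
time_s: 6.55
tcp_pos: [0.4731, 0.0823, 0.1204]
tool_rot: [[-1.0, 0.001, -0.001], [0.001, 1.0, 0.0], [0.001, 0.0, -1.0]]
wrist_force: [-0.2, 0.0, 0.1]
grip_width: 0.0361
gripper_force: 38.8
```

```bash
python3 - <<'E'
from h import *
cam('wrist');cam('wrist');cam('wrist');d=cam('wrist'); cv2.imwrite('pics/w4.png',d['color']);s=manip.state(); print(s['tcp_pos'],s['wrist_force'],s['grip_width'])
E
```

```text
[0.47375276 0.08369159 0.12111672] [ 0.34650466 -0.53356086  0.16415738] 0.03630355335288744
```

View pics/w4.png

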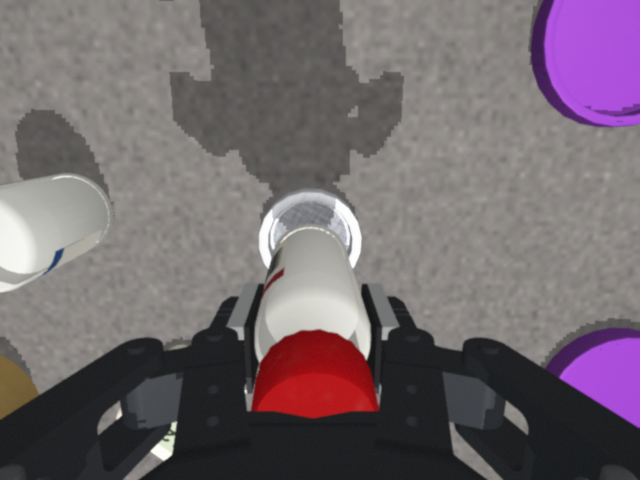

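The ring's outer edges run u 260 to 361 with its top at v=190, and the bottle's near bottom edge is at (314,228).

```bash
python3 - <<'E'
from h import *
d=cam('wrist'); s=manip.state(); print(s['tcp_pos'])
print('ring L,R,near',ray(d,260,240,.015),ray(d,361,240,.015),ray(d,310,190,.015)+[.031,0])
print('bottle near bottom',ray(d,314,228,.0494)+[.019,0], ray(d,275,252,.0494),ray(d,355,252,.0494))
print(ringfit(d,(.4737,.083),.031))
E
```

```text
[0.47379881 0.08370483 0.12120105]
ring L,R,near [0.47152674 0.05313541] [0.4713281  0.11338128] [0.47247457 0.08292389]
bottle near bottom [0.47457528 0.08520272] [0.46828956 0.06529021] [0.46815291 0.10623348]
(array([0.473 , 0.0827]), 0.0308)
```

Emit:
servo_tool(slide=[[1, -2, 6], [0, 0, 10], [0, 0, 10], [0, 0, 8], [0, 0, 5], [0, 0, 3], [0, 0, 2], [0, 0, 0]], rotation=[[0, 0, 0], [0, 0, 0], [0, 0, 0], [0, 0, 0], [0, 0, 0], [0, 0, 0], [0, 0, 0], [0, 0, 0]])

```text
time_s: 7.8
tcp_pos: [0.4728, 0.0809, 0.0773]
tool_rot: [[-1.0, -0.001, 0.0], [-0.001, 1.0, 0.0], [-0.0, 0.0, -1.0]]
wrist_force: [-0.4, 0.0, -0.3]
grip_width: 0.0365
gripper_force: 38.8
```

Emit:
servo_tool(slide=[[0, 0, 0], [0, 0, 0], [0, 0, 0], [0, 0, 0], [0, 0, 0], [0, 0, -20], [0, 0, -50], [0, 0, -50]], rotation=[[0, 0, 0], [0, 0, 0], [0, 0, 0], [0, 0, 0], [0, 0, 0], [0, 0, 0], [0, 0, 0], [0, 0, 0]], hand=0)

```text
time_s: 8.8
tcp_pos: [0.4721, 0.0808, 0.198]
tool_rot: [[-1.0, -0.001, -0.002], [-0.001, 1.0, -0.0], [0.002, -0.0, -1.0]]
wrist_force: [2.0, 0.2, 0.1]
grip_width: 0.0852
gripper_force: 0.0
```

Emit:
servo_tool(slide=[[2, -20, 0], [3, -42, 0], [3, -42, 0], [3, -35, 0], [2, -7, 0], [0, 0, 0], [0, 0, 0], [0, 0, 0]], rotation=[[0, 0, 0], [0, 0, 0], [0, 0, 0], [0, 0, 0], [0, 0, 0], [0, 0, 0], [0, 0, 0], [0, 0, 0]])

```text
time_s: 9.8
tcp_pos: [0.46, -0.0642, 0.1972]
tool_rot: [[-1.0, -0.003, -0.0], [-0.003, 1.0, 0.0], [0.0, 0.0, -1.0]]
wrist_force: [0.4, 0.1, -0.2]
grip_width: 0.0853
gripper_force: 0.0
```

```bash
python3 - <<'E'
from h import *
d=cam('wrist'); cv2.imwrite('pics/w5.png',d['color']);s=manip.state(); print(s['tcp_pos'],s['wrist_force'],s['grip_width'])
print(proj(d,[.46,-.063,.105]),proj(d,[.456,-.238,.015]),ringfit(d,(.456,-.238),.039))
E
```

```text
[ 0.4600493  -0.06429219  0.19723788] [ 0.38885538 -0.35551728 -0.28887734] 0.08538758523076852
(np.float64(313.21480759447593), np.float64(250.46069330515814)) (np.float64(88.3515606397699), np.float64(210.80581631764662)) (array([ 0.4548, -0.2412]), 0.0387)
```

View pics/w5.png

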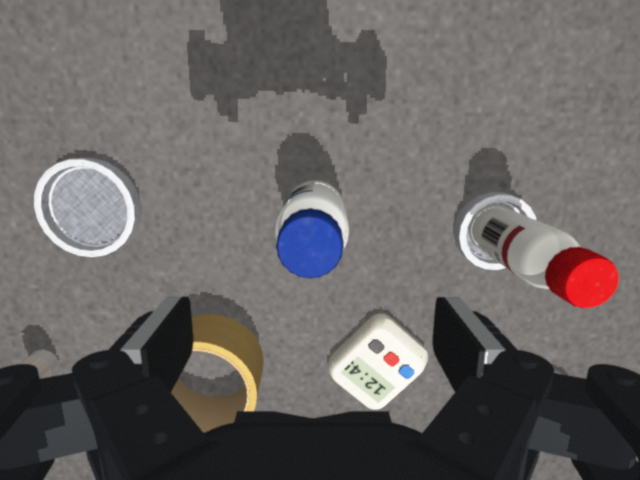

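Slim stands in its ring, with its cap at (581,277). The wide bottle's cap is at (309,243) and its ring at (87,207). I'll descend on the wide bottle.

Emit:
servo_tool(slide=[[2, -1, 20], [0, 0, 35], [0, 0, 35], [0, 0, 30], [0, 0, 12], [0, 0, 5], [0, 0, 0], [0, 0, 0]], rotation=[[0, 0, 0], [0, 0, 0], [0, 0, 0], [0, 0, 0], [0, 0, 0], [0, 0, 0], [0, 0, 0], [0, 0, 0]])

```text
time_s: 10.85
tcp_pos: [0.459, -0.0663, 0.0615]
tool_rot: [[-1.0, -0.001, 0.002], [-0.001, 1.0, -0.0], [-0.002, -0.0, -1.0]]
wrist_force: [0.9, 0.1, 1.4]
grip_width: 0.0853
gripper_force: 0.0
```

Emit:
servo_tool(slide=[[0, 0, 0], [0, 0, 0], [0, 0, 0], [0, 0, 0], [0, 0, 0], [0, 0, 0], [0, 0, 0], [0, 0, 0]], rotation=[[0, 0, 0], [0, 0, 0], [0, 0, 0], [0, 0, 0], [0, 0, 0], [0, 0, 0], [0, 0, 0], [0, 0, 0]], hand=255)

```text
time_s: 11.85
tcp_pos: [0.4585, -0.0661, 0.0611]
tool_rot: [[-1.0, -0.001, 0.001], [-0.001, 1.0, 0.0], [-0.001, 0.0, -1.0]]
wrist_force: [-0.8, 1.2, 5.0]
grip_width: 0.0468
gripper_force: 40.6
```

Emit:
servo_tool(slide=[[0, 0, -20], [0, 0, -25], [1, -20, 0], [1, -45, 0], [1, -50, 0], [0, -45, 0], [0, -14, 0], [0, 0, 0]], rotation=[[0, 0, 0], [0, 0, 0], [0, 0, 0], [0, 0, 0], [0, 0, 0], [0, 0, 0], [0, 0, 0], [0, 0, 0]])

```text
time_s: 12.85
tcp_pos: [0.4548, -0.2404, 0.1049]
tool_rot: [[-1.0, 0.001, -0.001], [0.001, 1.0, 0.001], [0.001, 0.001, -1.0]]
wrist_force: [-0.1, 0.0, -0.3]
grip_width: 0.0464
gripper_force: 41.0
```

```bash
python3 - <<'E'
from h import *
for i in range(6):d=cam('wrist')
cv2.imwrite('pics/w6.png',d['color']);s=manip.state(); print(s['tcp_pos'],s['wrist_force'],s['grip_width'])
print(proj(d,[.4555,-.24,.015]),ringfit(d,(.4555,-.24),.039))
E
```

```text
[ 0.45514461 -0.23896034  0.10518542] [-0.04550089 -0.67143047 -0.81701035] 0.04691328985075187
(np.float64(308.8702815933768), np.float64(252.5508282921174)) (array([ 0.4644, -0.2391]), 0.0457)
```

View pics/w6.png

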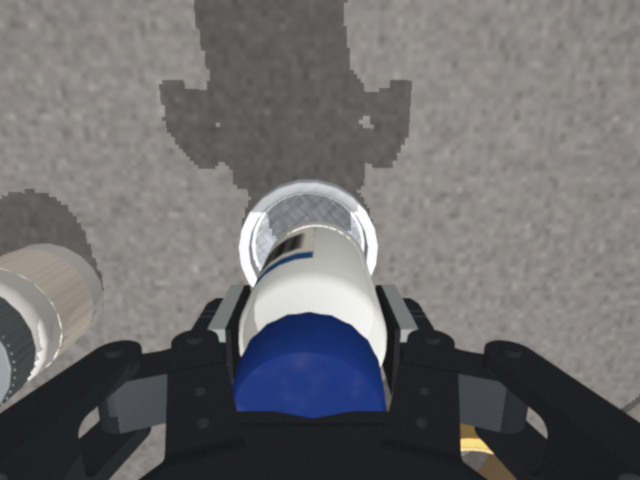

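The ring's outer edges are at u 239 and 378 with its top at v=181. The bottle's near bottom edge is at (314,225).

```bash
python3 - <<'E'
from h import *
d=cam('wrist')
print(ray(d,239,245,.015),ray(d,378,245,.015),ray(d,308,181,.015)+[.039,0],'bottle',ray(d,314,225,.044)+[.024,0])
E
```

```text
[ 0.45140266 -0.27910767] [ 0.45110279 -0.20165703] [ 0.45464691 -0.24067576] bottle [ 0.45687827 -0.23746568]
```

Emit:
servo_tool(slide=[[1, -2, 5], [1, 0, 9], [0, 0, 9], [0, 0, 7], [0, 0, 4], [0, 0, 3], [0, 0, 2], [0, 0, 0]], rotation=[[0, 0, 0], [0, 0, 0], [0, 0, 0], [0, 0, 0], [0, 0, 0], [0, 0, 0], [0, 0, 0], [0, 0, 0]])

```text
time_s: 14.2
tcp_pos: [0.4534, -0.2422, 0.0664]
tool_rot: [[-1.0, -0.001, 0.0], [-0.001, 1.0, -0.0], [-0.0, -0.0, -1.0]]
wrist_force: [0.2, -0.4, -0.7]
grip_width: 0.0465
gripper_force: 41.0
```

Emit:
servo_tool(slide=[[0, 0, 0], [0, 0, 0], [0, 0, 0], [0, 0, 0], [0, 0, 0], [0, 0, -20], [0, 0, -50], [0, 0, -60]], rotation=[[0, 0, 0], [0, 0, 0], [0, 0, 0], [0, 0, 0], [0, 0, 0], [0, 0, 0], [0, 0, 0], [0, 0, 0]], hand=0)

```text
time_s: 15.2
tcp_pos: [0.452, -0.2415, 0.1962]
tool_rot: [[-1.0, -0.001, -0.003], [-0.001, 1.0, 0.002], [0.003, 0.002, -1.0]]
wrist_force: [1.0, -1.1, 0.6]
grip_width: 0.0857
gripper_force: 0.0
```

Emit:
servo_tool(slide=[[-4, -20, 0], [-8, -35, 0], [-8, -40, 0], [-8, -40, 0], [-5, -17, 0], [0, 0, 0], [0, 0, 0], [0, 0, 0]], rotation=[[0, 0, 0], [0, 0, 0], [0, 0, 0], [0, 0, 0], [0, 0, 0], [0, 0, 0], [0, 0, 0], [0, 0, 0]])

```text
time_s: 16.2
tcp_pos: [0.4862, -0.3928, 0.1962]
tool_rot: [[-1.0, -0.002, -0.0], [-0.002, 1.0, 0.001], [0.0, 0.001, -1.0]]
wrist_force: [0.2, -0.2, -0.6]
grip_width: 0.0855
gripper_force: 0.0
```

```bash
python3 - <<'E'
from h import *
for i in range(2):d=cam('wrist')
cv2.imwrite('pics/w7.png',d['color']);s=manip.state(); print(s['tcp_pos'],s['wrist_force'],s['qpos'].round(2))
print(proj(d,[.486,-.394,.078]),proj(d,[.5975,-.302,.066]))
E
```

```text
[ 0.48636411 -0.39311422  0.19646429] [-0.57307675 -0.21183253 -0.48510661] [-0.72  0.21  1.77  0.    1.16 -2.29]
(np.float64(309.60779589177014), np.float64(237.8601466178091)) (np.float64(435.9499696106496), np.float64(381.72667662530955))
```

View pics/w7.png

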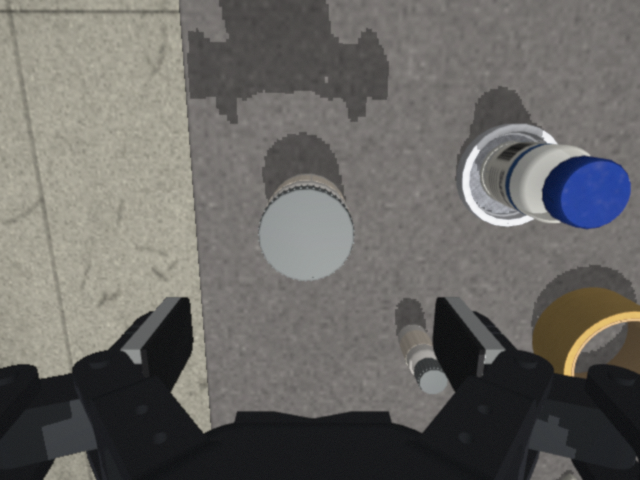

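The jar lid's centre is at (306,233) and the vial cap's at (432,379). Wide is upright in its ring at (515,180).

Emit:
servo_tool(slide=[[2, -2, 20], [0, 0, 35], [0, 0, 38], [0, 0, 36], [0, 0, 16], [0, 0, 7], [0, 0, 4], [0, 0, 0]], rotation=[[0, 0, 0], [0, 0, 0], [0, 0, 0], [0, 0, 0], [0, 0, 0], [0, 0, 0], [0, 0, 0], [0, 0, 0]])

```text
time_s: 17.3
tcp_pos: [0.485, -0.3967, 0.0413]
tool_rot: [[-1.0, -0.001, 0.001], [-0.001, 1.0, -0.001], [-0.001, -0.001, -1.0]]
wrist_force: [0.1, 0.6, -0.3]
grip_width: 0.0854
gripper_force: 0.0
```

Emit:
servo_tool(slide=[[0, 0, 0], [0, 0, 0], [0, 0, 0], [0, 0, 0], [0, 0, 0], [0, 0, 0], [0, 0, 0], [0, 0, 0]], rotation=[[0, 0, 0], [0, 0, 0], [0, 0, 0], [0, 0, 0], [0, 0, 0], [0, 0, 0], [0, 0, 0], [0, 0, 0]], hand=255)

```text
time_s: 18.3
tcp_pos: [0.4852, -0.3969, 0.0419]
tool_rot: [[-1.0, -0.001, 0.002], [-0.001, 1.0, -0.002], [-0.002, -0.002, -1.0]]
wrist_force: [0.4, 0.2, 6.3]
grip_width: 0.0611
gripper_force: 44.0
```

Emit:
servo_tool(slide=[[0, 0, -20], [0, 0, -45], [0, 0, -55], [0, 0, -40], [0, 20, -10], [0, 40, 0], [0, 50, 0], [0, 50, 0]], rotation=[[0, 0, 0], [0, 0, 0], [0, 0, 0], [0, 0, 0], [0, 0, 0], [0, 0, 0], [0, 0, 0], [0, 0, 0]])

```text
time_s: 19.3
tcp_pos: [0.4824, -0.2328, 0.2082]
tool_rot: [[-1.0, -0.001, -0.003], [-0.001, 1.0, 0.002], [0.003, 0.002, -1.0]]
wrist_force: [-0.3, 1.0, -1.4]
grip_width: 0.0613
gripper_force: 43.9
```

Emit:
servo_tool(slide=[[3, 55, 0], [4, 55, 0], [4, 55, 0], [4, 55, 0], [4, 55, 0], [4, 55, 0], [4, 55, 0], [2, 55, 0]], rotation=[[0, 0, 0], [0, 0, 0], [0, 0, 0], [0, 0, 0], [0, 0, 0], [0, 0, 0], [0, 0, 0], [0, 0, 0]])

```text
time_s: 20.3
tcp_pos: [0.4517, 0.2056, 0.2084]
tool_rot: [[-1.0, -0.002, -0.003], [-0.002, 1.0, -0.001], [0.003, -0.001, -1.0]]
wrist_force: [0.9, 0.8, -1.5]
grip_width: 0.0608
gripper_force: 43.9
```

Emit:
servo_tool(slide=[[0, 55, 0], [0, 50, 0], [0, 45, 0], [0, 35, 0], [0, 15, 0], [0, 0, 0], [0, 0, 0], [0, 0, 0]], rotation=[[0, 0, 0], [0, 0, 0], [0, 0, 0], [0, 0, 0], [0, 0, 0], [0, 0, 0], [0, 0, 0], [0, 0, 0]])

```text
time_s: 21.3
tcp_pos: [0.4544, 0.4026, 0.2102]
tool_rot: [[-1.0, 0.0, -0.0], [0.0, 1.0, -0.0], [0.0, -0.0, -1.0]]
wrist_force: [-0.1, 0.2, -1.0]
grip_width: 0.0608
gripper_force: 43.9
```

Emit:
servo_tool(slide=[[-2, 5, 15], [0, 0, 30], [0, 0, 30], [0, 0, 22], [0, 0, 8], [0, 0, 0], [0, 0, 0], [0, 0, 0]], rotation=[[0, 0, 0], [0, 0, 0], [0, 0, 0], [0, 0, 0], [0, 0, 0], [0, 0, 0], [0, 0, 0], [0, 0, 0]])

```text
time_s: 22.3
tcp_pos: [0.4571, 0.4095, 0.1066]
tool_rot: [[-1.0, -0.001, 0.002], [-0.001, 1.0, 0.001], [-0.002, 0.001, -1.0]]
wrist_force: [-0.4, 0.5, -0.1]
grip_width: 0.0611
gripper_force: 43.9
```

```bash
python3 - <<'E'
from h import *
for i in range(2):d=cam('wrist')
cv2.imwrite('pics/w8.png',d['color']);s=manip.state(); print(s['tcp_pos'],s['wrist_force'],s['grip_width'])
print(d['pose'][:3,3],proj(d,[.457,.408,.015]))
E
```

```text
[0.45683018 0.40928415 0.10628618] [ 0.16984371 -0.22997375 -1.19790655] 0.06077309117004532
[0.39012231 0.41016607 0.23132444] (np.float64(308.45346479340276), np.float64(250.71311770313034))
```

View pics/w8.png

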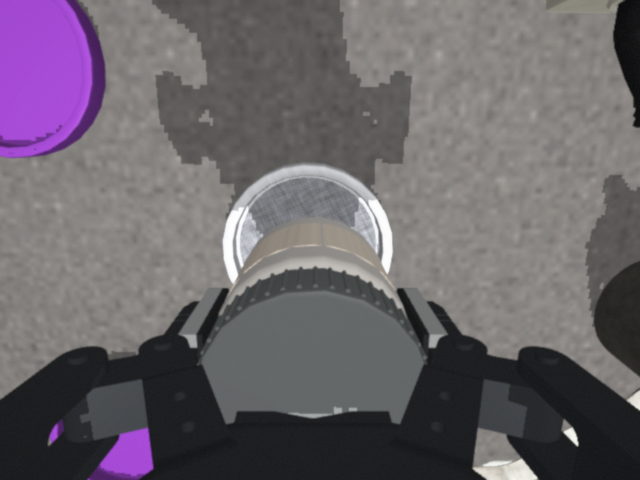

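The ring's edges are at u 223 and 393, so its centre is at 308. The jar is above it and about 2 mm to the right, so I'll correct that and lower.

Emit:
servo_tool(slide=[[0, -2, 8], [0, 0, 14], [0, 0, 14], [0, 0, 11], [0, 0, 6], [0, 0, 4], [0, 0, 2], [0, 0, 0]], rotation=[[0, 0, 0], [0, 0, 0], [0, 0, 0], [0, 0, 0], [0, 0, 0], [0, 0, 0], [0, 0, 0], [0, 0, 0]])

```text
time_s: 23.4
tcp_pos: [0.4567, 0.4072, 0.0469]
tool_rot: [[-1.0, -0.001, 0.001], [-0.001, 1.0, 0.001], [-0.001, 0.001, -1.0]]
wrist_force: [0.1, -0.9, 0.2]
grip_width: 0.0609
gripper_force: 44.1
```

Emit:
servo_tool(slide=[[0, 0, 0], [0, 0, 0], [0, 0, 0], [0, 0, 0], [0, 0, 0], [0, 0, -20], [0, 0, -55], [0, 0, -60]], rotation=[[0, 0, 0], [0, 0, 0], [0, 0, 0], [0, 0, 0], [0, 0, 0], [0, 0, 0], [0, 0, 0], [0, 0, 0]], hand=0)

```text
time_s: 24.4
tcp_pos: [0.4559, 0.4065, 0.1832]
tool_rot: [[-1.0, -0.001, -0.001], [-0.001, 1.0, -0.001], [0.001, -0.001, -1.0]]
wrist_force: [1.3, 0.2, -0.0]
grip_width: 0.085
gripper_force: 0.0
```

Emit:
servo_tool(slide=[[0, -25, -15], [-10, -55, 0], [-12, -58, 0], [-12, -58, 0], [-12, -58, 0], [-12, -58, 0], [-12, -58, 0], [-12, -58, 0]], rotation=[[0, 0, 0], [0, 0, 0], [0, 0, 0], [0, 0, 0], [0, 0, 0], [0, 0, 0], [0, 0, 0], [0, 0, 0]])

```text
time_s: 25.4
tcp_pos: [0.5395, -0.023, 0.1983]
tool_rot: [[-1.0, -0.001, 0.003], [-0.001, 1.0, -0.0], [-0.003, -0.0, -1.0]]
wrist_force: [0.6, 0.7, 0.2]
grip_width: 0.0853
gripper_force: 0.0
```

Emit:
servo_tool(slide=[[-12, -58, 0], [-12, -58, 0], [-12, -58, 0], [-12, -50, 0], [-8, -38, 0], [-2, -20, 0], [0, 0, 0], [0, 0, 0]], rotation=[[0, 0, 0], [0, 0, 0], [0, 0, 0], [0, 0, 0], [0, 0, 0], [0, 0, 0], [0, 0, 0], [0, 0, 0]])

```text
time_s: 26.4
tcp_pos: [0.597, -0.3015, 0.1965]
tool_rot: [[-1.0, -0.002, -0.0], [-0.002, 1.0, 0.001], [0.0, 0.001, -1.0]]
wrist_force: [-1.0, 0.2, 0.6]
grip_width: 0.0856
gripper_force: 0.0
```

```bash
python3 - <<'E'
from h import *
for i in range(2):d=cam('wrist')
cv2.imwrite('pics/w9.png',d['color']);s=manip.state(); print(s['tcp_pos'],s['wrist_force'],s['grip_width'],s['qpos'].round(2))
print(proj(d,[.5975,-.302,.066]))
E
```

```text
[ 0.59715616 -0.30127044  0.1964196 ] [-0.26340921 -0.80729382 -0.01665441] 0.08534482452190546 [-0.5   0.29  1.67  0.    1.18 -2.08]
(np.float64(310.1902565290892), np.float64(234.1305796242936))
```

View pics/w9.png

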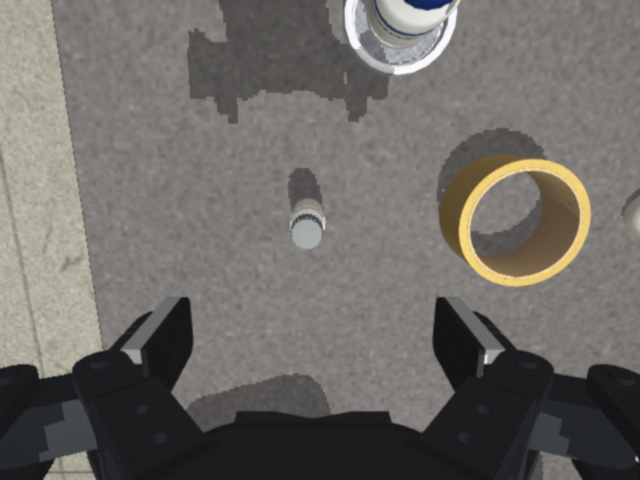

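The vial's cap is at (307,234), close to the prediction, and the tape is well clear of the fingers. I'll descend and grasp.

Emit:
servo_tool(slide=[[0, -2, 20], [0, 0, 36], [0, 0, 38], [0, 0, 36], [0, 0, 16], [0, 0, 8], [0, 0, 4], [0, 0, 0]], rotation=[[0, 0, 0], [0, 0, 0], [0, 0, 0], [0, 0, 0], [0, 0, 0], [0, 0, 0], [0, 0, 0], [0, 0, 0]])

```text
time_s: 27.5
tcp_pos: [0.5981, -0.3054, 0.0394]
tool_rot: [[-1.0, -0.001, 0.002], [-0.001, 1.0, -0.001], [-0.002, -0.001, -1.0]]
wrist_force: [0.7, 0.8, 1.0]
grip_width: 0.085
gripper_force: 0.0
```

Emit:
servo_tool(slide=[[0, 0, 0], [0, 0, 0], [0, 0, 0], [0, 0, 0], [0, 0, 0], [0, 0, 0], [0, 0, 0], [0, 0, 0]], rotation=[[0, 0, 0], [0, 0, 0], [0, 0, 0], [0, 0, 0], [0, 0, 0], [0, 0, 0], [0, 0, 0], [0, 0, 0]], hand=255)

```text
time_s: 28.5
tcp_pos: [0.5977, -0.3052, 0.0388]
tool_rot: [[-1.0, -0.001, 0.001], [-0.001, 1.0, -0.001], [-0.001, -0.001, -1.0]]
wrist_force: [-0.9, 0.0, 4.9]
grip_width: 0.0244
gripper_force: 39.7
```

Emit:
servo_tool(slide=[[0, 0, -20], [0, 0, -50], [0, 0, -50], [0, 20, -10], [-3, 45, 0], [-4, 55, 0], [-4, 55, 0], [-4, 55, 0]], rotation=[[0, 0, 0], [0, 0, 0], [0, 0, 0], [0, 0, 0], [0, 0, 0], [0, 0, 0], [0, 0, 0], [0, 0, 0]])

```text
time_s: 29.5
tcp_pos: [0.6107, -0.0725, 0.1675]
tool_rot: [[-1.0, -0.001, -0.002], [-0.001, 1.0, 0.001], [0.002, 0.001, -1.0]]
wrist_force: [0.8, 0.8, -1.3]
grip_width: 0.0246
gripper_force: 39.3
```

Emit:
servo_tool(slide=[[-4, 55, 0], [-4, 55, 0], [-4, 50, 0], [-3, 45, 0], [0, 20, 0], [0, 0, 15], [0, 0, 25], [0, 0, 15]], rotation=[[0, 0, 0], [0, 0, 0], [0, 0, 0], [0, 0, 0], [0, 0, 0], [0, 0, 0], [0, 0, 0], [0, 0, 0]])

```text
time_s: 30.5
tcp_pos: [0.625, 0.1481, 0.1105]
tool_rot: [[-1.0, 0.0, -0.004], [0.0, 1.0, -0.001], [0.004, -0.001, -1.0]]
wrist_force: [-0.1, -0.2, -0.5]
grip_width: 0.0245
gripper_force: 39.3
```

```bash
python3 - <<'E'
from h import *
for i in range(6):d=cam('wrist')
cv2.imwrite('pics/w10.png',d['color']);s=manip.state(); print(s['tcp_pos'],s['wrist_force'],s['grip_width'])
print(proj(d,[.6284,.151,.015]),ringfit(d,(.6284,.151),.024))
E
```

```text
[0.62749171 0.149668   0.11422107] [0.45884268 0.40807035 0.58084616] 0.024208210548506706
(np.float64(313.9787850651802), np.float64(249.29242720001733)) (array([0.6271, 0.1498]), 0.0237)
```

View pics/w10.png

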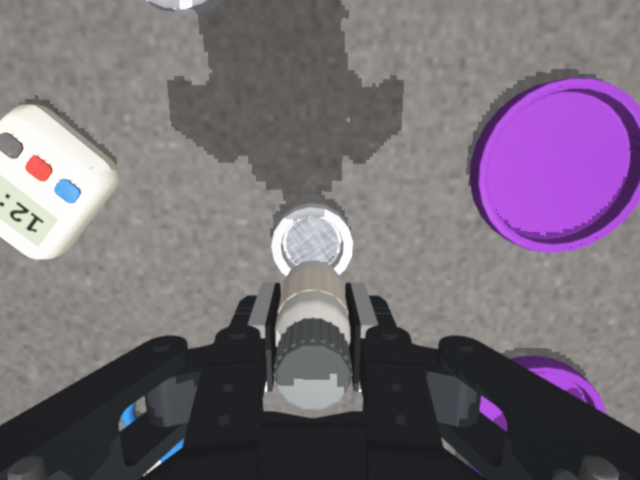

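The ring is centred at (312,245) and the vial at u≈313, so they line up. I'll lower it.

Emit:
servo_tool(slide=[[0, 0, 10], [0, 0, 15], [0, 0, 15], [0, 0, 12], [0, 0, 8], [0, 0, 6], [0, 0, 4], [0, 0, 0]], rotation=[[0, 0, 0], [0, 0, 0], [0, 0, 0], [0, 0, 0], [0, 0, 0], [0, 0, 0], [0, 0, 0], [0, 0, 0]])

```text
time_s: 31.8
tcp_pos: [0.6272, 0.1502, 0.0439]
tool_rot: [[-1.0, -0.001, 0.001], [-0.001, 1.0, 0.0], [-0.001, 0.0, -1.0]]
wrist_force: [0.2, -0.6, -0.6]
grip_width: 0.0247
gripper_force: 39.4
```

Emit:
servo_tool(slide=[[0, 0, 0], [0, 0, 0], [0, 0, 0], [0, 0, 0], [0, 0, 0], [0, 0, -20], [0, 0, -55], [0, 0, -60]], rotation=[[0, 0, 0], [0, 0, 0], [0, 0, 0], [0, 0, 0], [0, 0, 0], [0, 0, 0], [0, 0, 0], [0, 0, 0]], hand=0)

```text
time_s: 32.8
tcp_pos: [0.6261, 0.15, 0.1801]
tool_rot: [[-1.0, -0.001, -0.001], [-0.001, 1.0, -0.0], [0.001, -0.0, -1.0]]
wrist_force: [1.7, 0.3, 0.6]
grip_width: 0.0853
gripper_force: 0.0
```

Emit:
servo_tool(slide=[[0, 0, -50], [-50, 0, 0], [-50, 0, 0], [-30, 0, 0], [0, 0, 0], [0, 0, 0], [0, 0, 0], [0, 0, 0]], rotation=[[0, 0, 0], [0, 0, 0], [0, 0, 0], [0, 0, 0], [0, 0, 0], [0, 0, 0], [0, 0, 0], [0, 0, 0]])

```text
time_s: 33.8
tcp_pos: [0.7559, 0.1504, 0.2289]
tool_rot: [[-1.0, -0.002, 0.0], [-0.002, 1.0, 0.0], [-0.0, 0.0, -1.0]]
wrist_force: [-0.8, -0.6, -0.5]
grip_width: 0.0857
gripper_force: 0.0
```

```bash
python3 - <<'E'
from h import *
d=cam('top'); P=pts(d); a=d['color'][180:330,130:510]; cv2.imwrite('pics/top2.png',cv2.resize(a,None,fx=2,fy=2))
for n,x,y,h,r in[('jar',.457,.408,.083,.045),('wide',.4555,-.24,.11,.035),('slim',.4735,.083,.123,.03),('vial',.628,.151,.071,.025)]:
    m=(np.hypot(P[...,0]-x,P[...,1]-y)<r)&(P[...,2]>h-.008)&(P[...,2]<h+.015); q=P[m]
    if len(q): print(n,len(q),((q.max(0)+q.min(0))/2-[x,y,0]).round(4),np.median(q[:,2]),np.ptp(q,axis=0).round(3))
    else: print(n,'hidden')
E
```

```text
jar 454 [ 0.0003 -0.0001  0.0821] 0.08243313248519135 [0.059 0.059 0.014]
wide 194 [-0.0011 -0.0018  0.1088] 0.10840330866341774 [0.035 0.038 0.013]
slim 110 [0.0007 0.0006 0.121 ] 0.1217747960999861 [0.027 0.027 0.012]
vial hidden
```

View pics/top2.png

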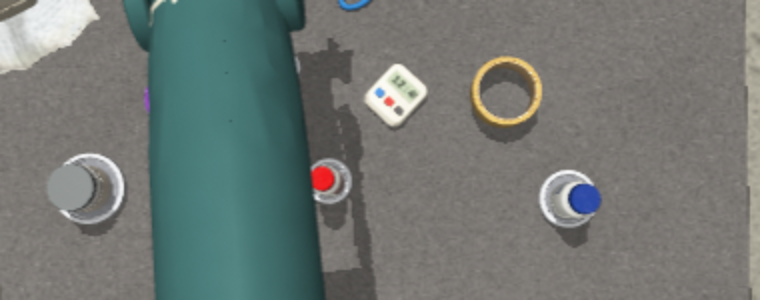

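Jar, wide and slim are centred and at the right height, and the timer and tape are where they were. The arm hides the vial from above, so I'll check it from the scene camera.

```bash
python3 - <<'E'
from h import *
d=cam('scene'); P=pts(d); m=(np.hypot(P[...,0]-.6275,P[...,1]-.1505)<.022)&(P[...,2]>.02)&(P[...,2]<.1); q=P[m]
print(len(q),q.min(0).round(3) if len(q) else '',q.max(0).round(3) if len(q) else '')
u,v=map(int,proj(d,[.6275,.1505,.04])); cv2.imwrite('pics/s2.png',cv2.resize(d['color'][v-60:v+60,u-80:u+80],None,fx=4,fy=4))
E
```

```text
155 [0.612 0.135 0.02 ] [0.637 0.159 0.076]
```

View pics/s2.png

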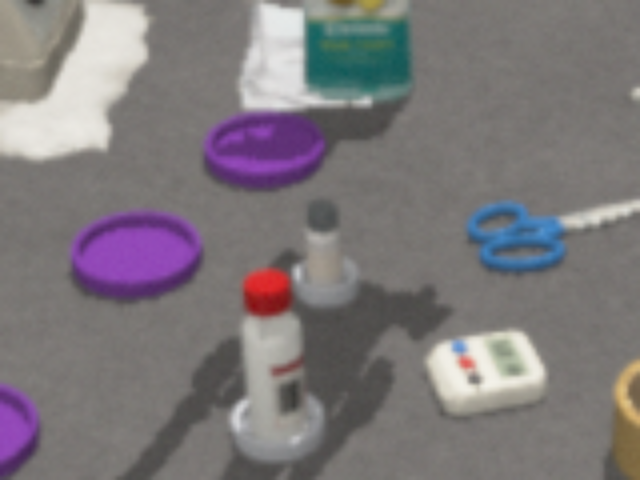

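The vial stands upright in its ring at crop position (325,245), and slim stands in its own. Handing in.

```bash
python3 -c "
from rig import manip
print(manip.close_job())"
```

```text
the job is handed in; nothing more can be done
None
```

All four bottles stand upright in their matching rings by the final camera checks, the timer and tape look unmoved, and the job was handed in at about 34 s; no verdict was returned.

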